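# Snap the latch hook onto the anchor pin

## Robot

A 6-joint arm with a two-finger parallel gripper is mounted at the origin on a cart in front of the work surface, level with it; the furniture and walls round the work are solid. World frame = base frame: x ahead of the robot, y to its left, z up, the work surface at z = 0. Lengths are in mm, angles in rad, forces in N, time in s.
With the tool pointing down it reaches from about 275 to 1000 mm from the base axis. Payload 8.4 kg.
Tool frame: the origin (TCP) lies midway between the tips of the shut fingers; the grasp point (between the pads) lies grip_depth behind it (grip_depth is the distance from the TCP to the grasp point, in mm); z points along the fingers, y is the line along which they close (so a half turn about z gives the same grasp; the last joint's range is limited). The gripper opens to 85 mm and grips with 20 to 120 N. Pads are 22 mm wide; open, the fingers measure 114 mm over their backs; the gripper's body (76 mm by 85 mm) begins 54 mm behind the grasp point. The pads swing forward as they close: fully open they stand 13 mm farther back than shut.
Start: joints at [-1.267, 0.353, 1.633, -0, 1.155, -0.002], TCP at [188.159, -596.007, 194.981] pointing down, gripper open.
Joint ranges: [-2.63, 2.63], [-0.92, 2.1], [0.06, 2.66], [-1.3, 4.44], [0, 2.69], [-3.02, 3.02]. Speed limits (rad/s): [2.22, 2.22, 2.79, 3.14, 3.14, 3.14].

## Interface

Orientations are given as [roll, pitch, yaw] about the fixed x, y, z axes, in that order (R = Rz(yaw) Ry(pitch) Rx(roll)).
In Python, from rig import * gives the robot as it stands.
- The arm moves only by the shell command python3 -m creep 'ROWS' [FORCE]. ROWS is JSON, a list of rows, each an object of numbers: "x", "y", "z": the shift along the tool's x, y, z in mm; "rx", "ry", "rz": the turn, a rotation vector about the tool's x, y, z in rad; "hand": the finger opening in mm, from 0 to 85.4. A call has 1 to 20 rows; each row shifts and turns the commanded pose from where the row before left it, along the tool's axes as they then stand; what a row does not reach is not made up. A row lasts 1/8 s, in which the tool goes at most 62.5 mm and 10.7 degrees, less where a joint would pass 70% of its speed; a pose out of reach is approached as far as the arm can. A call with a gripper value outside its range is refused whole. The fingers move at their own pace and stop on an object; FORCE is the grip in N (left out, the last holds). Time passes only in rows, so rows that do not move let the fingers close. It gives the time, the measured TCP pose, the force, the opening and the grip force at its end, in the units of the state.
- sense(): the state, without advancing time (a new reading comes with each control period).
- grab_frame(name): name is "side" or "top"; returns the picture (480x640x3 uint8, red, green, blue); there is no depth.
- get_calibration(name): a dict with "K" (3x3 intrinsics, pixels), "k1" (the pictures are not rectified: a ray, as slopes to the right and down, at radius r is drawn at 1 + k1 r^2 times it, then the intrinsics apply), "R" (3x3) and "t" (3): a world point X has camera coordinates R X + t. Camera axes: x right, y down, z forward; pixel columns grow to the right and rows downward; lengths in mm; the calibration is good to about 2 mm. A picture is of the moment at which its call begins. get_calibration takes no time and is no camera call.
- sign_off(): hands the job in; it is judged then, once.
The state is a dict: "clock": time; "qpos": joint angles; "qvel": joint speeds; "joint_efforts": joint torques, N m; "eef_pos": TCP position; "tcp_rot": TCP orientation; "contact_force": force on the tool from outside, world axes, zero at the start; "wrist_torque": the same for the moment, N m; "opening": opening from 0.0 (shut) to 1.0 (fully open); "grasp_force": force on a finger pad.
Only numpy, scipy, OpenCV 4.12 (cv2) and the standard library are available. Lean on these libraries where they do the work, as an engineer would, in place of code of your own. Each camera call takes 0.05 s, during which the arm holds its last target. There are 200 camera calls.

## Task

Pick up the flat lifting hook and push its mouth onto the pin of the bench anchor bracket, gently and from the bracket's front side, until the pin is fully home and the sprung latch flips shut behind it. Then pull the hook back firmly so that the latch is loaded against the pin, to check that it holds, and let go, leaving the hook latched and lying level on the bracket. Nobody has noted where the pin is clamped along its slot, so feel or look for it; do not ram the bracket, and leave the other tools where they are.

Things in the scene. Friction and masses are not known exactly. Their poses are not given: they have to be found in the camera images.
- hook: Loose flat hook, dark steel, 187 mm long, 20 mm thick, 0.4 kg, lying flat. Origin on its underside where the pin's axis sits when fully home; z up, x out of the mouth. Head 58 mm wide. Parallel slot 24 mm wide (y -12 to 12 mm) from x = 52 mm back to the throat bottom at x = -9.5 mm. Round eye at the tail end (x = -131 mm). Centre of mass near x = -28 mm.
- hook_mouth (a point): Centre of the hook's mouth, level with the ends of its two jaws, 56 mm ahead of the hook's origin, 10 mm above its underside; axes as the hook's. Each jaw end is a blunt flat face (y 16 to 29 mm) with a 4 mm radius at its inner corner; between them is the 24 mm slot. A pin more than about 7 mm off the centre line does not slip in: it stands against a jaw end.
- hook_grip (a point): Good place to grasp the hook: middle of the plain shank (24 mm wide along the hook's y, 20 mm thick, straight from x = -45 to -95 mm of the hook), 62 mm behind the hook's origin and 10 mm above its underside; axes as the hook's.
- latch (a joint): Sprung latch across the slot, rad: 0 = shut (straight across, 40 mm ahead of the hook's origin), 1.3 to 1.5 = folded inward along the +y jaw. Folds only inward. The pin needs about 3 to 8 N to pass; the latch springs shut again only with the pin within about 3 mm of fully home. Then the pin has about 28 mm of play along the slot, and a pull back bears on the shut latch.
- bracket: Grey steel bracket screwed to the bench. Origin on the bench below the middle of its slot; z up, x = direction in which the hook is pushed on (front is at -x), y along the slot. Base plate 8 mm thick, x -75 to 35 mm, y -75 to 75 mm; bolt heads to 15 mm above the bench at x = -60, y = +-65 mm. Does not move.
- portal (a point): Centre of the bracket's portal, 25 mm above its origin; axes as the bracket's. Portal 120 mm wide (y), 34 mm high, 34 mm deep (x), open at the back, under a bridge 42 to 50 mm above the bench. In it stands the upright pin, 18 mm thick, at x = 0 and y anywhere from -22 to 22 mm (not told, clamped firm). Its 28 mm head shows on top, to 61 mm above the bench. The hook can miss and pass beside it.
- caliper: Bystander: vernier caliper lying flat at the left behind the bracket, 195 x 67 x 14 mm, origin under its centre. Left of the work, about 0.42 m ahead of and 0.44 m to the left of the robot's base, stands a fixed arbor press, some 0.4 m tall with its lever: keep the arm clear of it.
- oil_dropper: Bystander: standing brown dropper bottle, 33 x 34 x 102 mm, origin under its centre.
- plug_gauge: Bystander: steel plug gauge lying flat, 99 x 19 x 19 mm, origin under its centre.
Things that resemble listed ones, but are neither listed nor needed, are in the scene too. There is more than one size of the hook; the job needs the larger.

How it is judged:
By the outcome, as a careful person would: the job done as asked, in the order asked, and still so for the second after the job is handed in, with the robot touching nothing.
It also fails if it takes over 72 s, if anything falls off the work surface, if the arm or the gripper's body presses on something with over 40 N, if the wrist force passes 120 N, or if a joint passes its speed limit or range.

## Working session

There is one attempt and no reset: what is moved stays moved. The work goes in short steps, Python scripts to look and compute and a shell command to move; the robot and the scene stay as the last step left them, time stands still between calls to the robot, and variables do not carry over. Pictures are saved under pics/ and viewed, at most 10 in all, crops included, and the job is handed in when it is done.

```bash
mkdir -p pics
python3 - <<'E'
from rig import *
import cv2
for n in("side","top"):
    cv2.imwrite(f"pics/{n}0.png",grab_frame(n)[:,:,::-1])
    c=get_calibration(n);print(n,c)
print(sense())
E
```

```text
side {'K': array([[471.97326228,   0.        , 311.61086792],
       [  0.        , 471.97326228, 243.85117484],
       [  0.        ,   0.        ,   1.        ]]), 'k1': 0.016110198838195235, 'R': array([[ 0.99994058,  0.01034716, -0.00343203],
       [ 0.00422276, -0.65788182, -0.75310934],
       [-0.01005042,  0.75305009, -0.65788642]]), 't': array([-514.81092807,   75.27019382, 1020.68407038])}
top {'K': array([[473.38288186,   0.        , 326.8165004 ],
       [  0.        , 473.38288186, 237.93025634],
       [  0.        ,   0.        ,   1.        ]]), 'k1': -0.07454875093010989, 'R': array([[-0.02660852, -0.99961586,  0.00775427],
       [-0.98202863,  0.02468891, -0.18711018],
       [ 0.18684686, -0.01259364, -0.98230833]]), 't': array([ 97.46864483, 501.55175147, 886.77028309])}
{'clock': 0.1, 'qpos': array([-1.26740427e+00,  3.53574827e-01,  1.63407575e+00,  2.03387093e-05,
        1.15524242e+00, -2.37789979e-03]), 'qvel': array([ 1.35711889e-03, -3.13138010e-03, -1.28479031e-03,  1.85284400e-04,
       -4.12812526e-04,  4.82483243e-05]), 'joint_efforts': array([ 8.04498723e-04, -6.06355906e+01, -3.42820072e+01,  4.47702598e-05,
        4.03892001e-03,  1.96576877e-05]), 'eef_pos': array([ 188.01317345, -595.52769959,  194.33250071]), 'tcp_rot': array([-3.14029236e+00, -2.16890677e-05,  3.05761717e-01]), 'contact_force': array([ 0.19940426, -0.35642325, -0.43286945]), 'wrist_torque': array([ 0.00408482, -0.01274687,  0.00685621]), 'grasp_force': 0.0, 'opening': 1.0000267520098716}
```

View pics/top0.png

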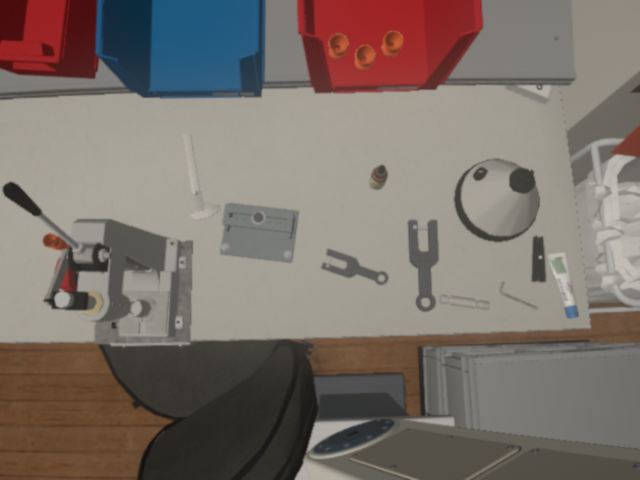

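View pics/side0.png

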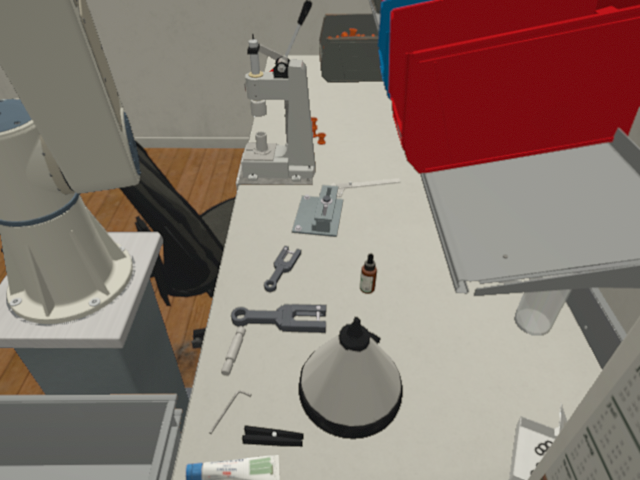

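The top view shows the larger hook at about (425,265), with its mouth up at (422,222) and its eye at (425,302). The bracket is at (260,232), with the pin head at about (259,217). The smaller hook, a decoy, is at (355,267). Next I measure both.

```bash
cat > h.py <<'E'
import numpy as np, cv2
from rig import *
def ray(n,u,v):
    c=get_calibration(n);K=c["K"]
    d=np.array([(u-K[0,2])/K[0,0],(v-K[1,2])/K[1,1]]);s=d.copy()
    for _ in range(20): s=d/(1+c["k1"]*(s@s))
    R=c["R"];return -R.T@c["t"],R.T@np.array([s[0],s[1],1])
def onz(n,u,v,z):
    o,d=ray(n,u,v);return o+d*(z-o[2])/d[2]
def proj(n,X):
    c=get_calibration(n);K=c["K"];p=c["R"]@np.array(X,float)+c["t"];s=p[:2]/p[2];s=s*(1+c["k1"]*(s@s))
    return s[0]*K[0,0]+K[0,2],s[1]*K[1,1]+K[1,2]
E
python3 - <<'E'
from h import *
im=cv2.imread("pics/top0.png");g=cv2.cvtColor(im,6)
m=np.zeros_like(g);m[210:318,400:445]=(g[210:318,400:445]<125)
cs,_=cv2.findContours(m,cv2.RETR_EXTERNAL,cv2.CHAIN_APPROX_NONE);c=max(cs,key=cv2.contourArea)
P=np.array([onz("top",*p[0],20)[:2] for p in c])
r=cv2.minAreaRect(P.astype(np.float32));print("hook",r,cv2.boxPoints(r))
b,s=im[195:270,210:310],im[205:320,395:460]
o=np.zeros((600,800,3),np.uint8);o[:]=0
a=cv2.resize(b,None,fx=5,fy=5,interpolation=cv2.INTER_CUBIC);o[:375,:500]=a
a=cv2.resize(s,None,fx=4.4,fy=4.4,interpolation=cv2.INTER_CUBIC);o[:a.shape[0],510:510+a.shape[1]]=a
sd=cv2.imread("pics/side0.png")[180:240,285:350];a=cv2.resize(sd,None,fx=3.6,fy=3.6,interpolation=cv2.INTER_CUBIC);o[380:380+a.shape[0],:a.shape[1]]=a
cv2.imwrite("pics/c1.png",o)
E
```

```text
hook ((449.20751953125, -111.06375122070312), (60.98966979980469, 185.63624572753906), 89.50007629394531) [[ 356.12686  -140.74756 ]
 [ 541.75604  -142.36728 ]
 [ 542.2882    -81.379944]
 [ 356.659     -79.76022 ]]
```

View pics/c1.png

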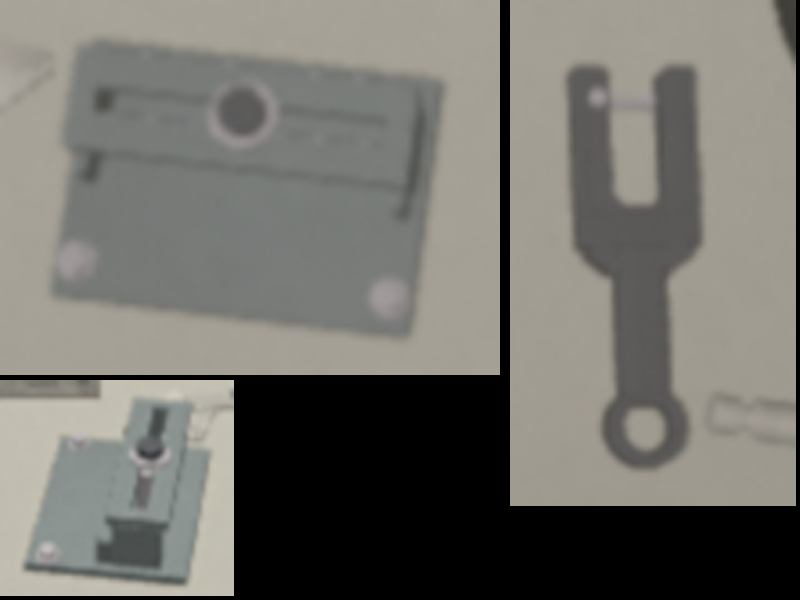

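The crop shows the plate's front corners at about (53,297) and (408,335), the bolts at (76,260) and (388,297), and the pin head at (242,110). The hook's eye is at (644,430) and its mouth centre at (632,70).

Run:
```python
from h import *
A=lambda x,y,z:onz("top",x/5+210-.4,y/5+195-.4,z)[:2]
B=lambda x,y,z:onz("top",(x-510)/4.4+395-.4,y/4.4+205-.4,z)[:2]
e=B(644,430,20);m=B(632,69,20);d=(m-e)/np.linalg.norm(m-e)
print("eye",e,"mouth",m,np.linalg.norm(m-e),"yaw",np.arctan2(d[1],d[0]),"grip from eye",e+69*d,"from mouth",m-118*d)
b1,b2=A(76,260,15),A(388,297,15);c1,c2=A(53,297,8),A(408,335,8);p=A(242,110,61)
for q in((b1,b2),(c1,c2)):
    v=q[0]-q[1];l=np.linalg.norm(v);v/=l;x=np.array([v[1],-v[0]]);mid=(q[0]+q[1])/2
    print("len",l,"x yaw",np.arctan2(x[1],x[0]),"mid",mid,"pin rel",(p-mid)@x,(p-mid)@v)
print("pin",p)
# pin head in side view, and caliper
print(onz("side",285+150/3.6-.4,180+(447-380)/3.6-.4,61))
```

```text
eye [ 373.62235201 -107.98364213] mouth [ 541.00449411 -113.07016443] 167.4594106133168 yaw -0.03037933047150572 grip from eye [ 442.59051428 -110.07949352] from mouth [ 423.05894124 -109.4859548 ]
len 128.42842048436657 x yaw -0.14369161928244226 mid [488.03661072 228.80090532] pin rel 60.02373167026948 -1.8617696142990778
len 146.54754569604503 x yaw -0.13170052401774535 mid [473.70055913 230.42857524] pin rel 74.42273971638733 -2.3123309764002733
pin [547.17514337 218.36306522]
[548.12992653 215.21526144  61.        ]
```

```bash
cat >> h.py <<'E'
from scipy.spatial.transform import Rotation as Ro
def go(p,yaw):
    "shift in present tool axes, and the turn to point down at yaw"
    s=sense();R=Ro.from_euler("xyz",s["tcp_rot"]);T=Ro.from_euler("xyz",[np.pi,0,yaw])
    print("pos",s["eef_pos"].round(1),"rot",s["tcp_rot"].round(3),"F",s["contact_force"].round(1),"open",round(s["opening"],3),"t",round(s["clock"],2))
    print("shift",R.inv().apply(np.array(p)-s["eef_pos"]).round(1),"turn",(R.inv()*T).as_rotvec().round(3), "shift after turn",T.inv().apply(np.array(p)-s["eef_pos"]).round(1))
E
python3 - <<'E'
import rig
print([n for n in dir(rig) if n[0]!='_']); print(getattr(rig,'grip_depth',None))
from h import *
go([423,-109.5,150],-.02)
E
```

```text
['MotionError', 'get_calibration', 'grab_frame', 'grip_depth', 'sense', 'sign_off']
18.700000000000003
pos [ 188.  -595.5  194.3] rot [-3.14  -0.     0.306] F [ 0.2 -0.4 -0.4] open 1.0 t 0.1
shift [ 370.4 -392.7   44.9] turn [-0.001  0.     0.326] shift after turn [ 225.2 -490.6   44.3]
```

```bash
python3 -m creep '[{"x":25,"y":-26},{"x":37,"y":-39},{"x":37,"y":-39},{"x":37,"y":-39},{"x":37,"y":-39},{"x":37,"y":-39},{"x":37,"y":-39},{"x":37,"y":-39},{"x":37,"y":-39},{"x":30,"y":-34},{"x":19,"y":-21},{"rz":0.16},{"rz":0.166},{}]' 30
python3 - <<'E'
from h import *
go([423,-109.5,100],-.02)
E
```

```text
pos [ 188.  -595.5  194.3] rot [-3.14  -0.     0.306] F [ 0.2 -0.4 -0.4] open 1.0 t 0.1
shift [ 370.4 -392.6   94.9] turn [-0.001  0.     0.326] shift after turn [ 225.2 -490.6   94.3]schema error: expected keys x, y, z, rx, ry, rz, hand
```

```bash
python3 -m creep '[{"x":25,"y":-26},{"x":37,"y":-39},{"x":37,"y":-39},{"x":37,"y":-39},{"x":37,"y":-39},{"x":37,"y":-39},{"x":37,"y":-39},{"x":37,"y":-39},{"x":37,"y":-39},{"x":30,"y":-34},{"x":19,"y":-21},{"rz":0.16},{"rz":0.166},{"z":0}]' 30
python3 - <<'E'
from h import *
go([423,-109.5,100],-.02)
E
```

```text
pos [ 188.  -595.5  194.3] rot [-3.14  -0.     0.306] F [ 0.2 -0.4 -0.4] open 1.0 t 0.1
shift [ 370.4 -392.6   94.9] turn [-0.001  0.     0.326] shift after turn [ 225.2 -490.6   94.3]schema error: expected keys x, y, z, rx, ry, rz, hand
```

All keys are required in each row; I'll write every row in full.

```bash
python3 -m creep '[{"x":25,"y":-26,"z":0,"rx":0,"ry":0,"rz":0,"hand":85},{"x":37,"y":-39,"z":0,"rx":0,"ry":0,"rz":0,"hand":85},{"x":37,"y":-39,"z":0,"rx":0,"ry":0,"rz":0,"hand":85},{"x":37,"y":-39,"z":0,"rx":0,"ry":0,"rz":0,"hand":85},{"x":37,"y":-39,"z":0,"rx":0,"ry":0,"rz":0,"hand":85},{"x":37,"y":-39,"z":0,"rx":0,"ry":0,"rz":0,"hand":85},{"x":37,"y":-39,"z":0,"rx":0,"ry":0,"rz":0,"hand":85},{"x":37,"y":-39,"z":0,"rx":0,"ry":0,"rz":0,"hand":85},{"x":37,"y":-39,"z":0,"rx":0,"ry":0,"rz":0,"hand":85},{"x":30,"y":-34,"z":0,"rx":0,"ry":0,"rz":0,"hand":85},{"x":19,"y":-21,"z":0,"rx":0,"ry":0,"rz":0,"hand":85},{"x":0,"y":0,"z":0,"rx":0,"ry":0,"rz":0.16,"hand":85},{"x":0,"y":0,"z":0,"rx":0,"ry":0,"rz":0.166,"hand":85},{"x":0,"y":0,"z":0,"rx":0,"ry":0,"rz":0,"hand":85}]' 30
python3 - <<'E'
from h import *
go([423,-109.5,100],-.02)
E
```

```text
clock: 1.85
eef_pos: [422.4, -109.7, 194.8]
tcp_rot: [-3.141, 0.001, -0.019]
contact_force: [0.1, -0.3, 0.0]
opening: 0.999
grasp_force: 0.0
pos [ 422.4 -109.7  194.8] rot [-3.141e+00  1.000e-03 -1.900e-02] F [ 0.1 -0.3  0. ] open 0.999 t 1.85
shift [ 0.6 -0.2 94.8] turn [-0.     0.001  0.001] shift after turn [ 0.6 -0.2 94.8]
```

```bash
python3 -m creep '[{"x":0.5,"y":0,"z":25,"rx":0,"ry":0,"rz":0,"hand":55},{"x":0,"y":0,"z":40,"rx":0,"ry":0,"rz":0,"hand":55},{"x":0,"y":0,"z":40,"rx":0,"ry":0,"rz":0,"hand":55},{"x":0,"y":0,"z":40,"rx":0,"ry":0,"rz":0,"hand":55},{"x":0,"y":0,"z":25,"rx":0,"ry":0,"rz":0,"hand":55},{"x":0,"y":0,"z":14,"rx":0,"ry":0,"rz":0,"hand":55},{"x":0,"y":0,"z":7.5,"rx":0,"ry":0,"rz":0,"hand":55},{"x":0,"y":0,"z":0,"rx":0,"ry":0,"rz":0,"hand":15},{"x":0,"y":0,"z":0,"rx":0,"ry":0,"rz":0,"hand":15},{"x":0,"y":0,"z":0,"rx":0,"ry":0,"rz":0,"hand":15},{"x":0,"y":0,"z":0,"rx":0,"ry":0,"rz":0,"hand":15},{"x":0,"y":0,"z":0,"rx":0,"ry":0,"rz":0,"hand":15},{"x":0,"y":0,"z":0,"rx":0,"ry":0,"rz":0,"hand":15}]' 60; python3 -c "
from h import *
cv2.imwrite('pics/top1.png',grab_frame('top')[:,:,::-1]);cv2.imwrite('pics/side1.png',grab_frame('side')[:,:,::-1])
a=cv2.imread('pics/side1.png')[240:380,180:380];cv2.imwrite('pics/c2.png',cv2.resize(a,None,fx=3,fy=3))"
```

```text
clock: 3.48
eef_pos: [423.2, -109.9, 3.6]
tcp_rot: [3.142, -0.0, -0.02]
contact_force: [-0.4, -0.4, 0.3]
opening: 0.173
grasp_force: 0.0
```

View pics/c2.png

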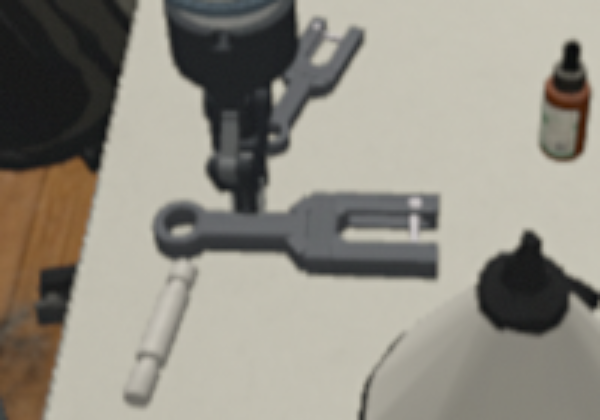

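The crop shows the fingers shut at about (245,205) with nothing held, behind or above the shank at (245,230). I'll check the height against both views.

Run:
```python
from h import *
S=lambda x,y,z:onz("side",180+x/3-.3,240+y/3-.3,z)[:2].round(1)
print("shank far top edge",S(250,213,20),"shank near top edge",S(250,238,20),"near bottom",S(250,250,0))
print("jaw far/near top edge",S(438,195,20),S(438,245,20), "eye",S(182,222,20))
for z in(0,20,40):
  print(z,[((proj("side",[423,-110,z])[0]-180)*3),((proj("side",[423,-110,z])[1]-240)*3)],proj("top",[423,-110,z]))
a=cv2.imread('pics/top1.png')[205:325,340:470];cv2.imwrite('pics/c3.png',cv2.resize(a,None,fx=5,fy=5))
```

```text
shank far top edge [ 420.9 -104.7] shank near top edge [ 422.7 -125.7] near bottom [ 420.7 -119.1]
jaw far/near top edge [543.7 -88.3] [ 543.2 -130.5] eye [ 377.5 -112.6]
0 [np.float64(253.74452127000802), np.float64(238.3030160170954)] (np.float64(422.4828084639812), np.float64(278.6202288631192))
20 [np.float64(251.63124873959748), np.float64(218.34751672452785)] (np.float64(424.53312064435573), np.float64(277.59686881031166))
40 [np.float64(249.45598782546705), np.float64(197.81715482433287)] (np.float64(426.6694091740497), np.float64(276.530259039303))
```

View pics/c3.png

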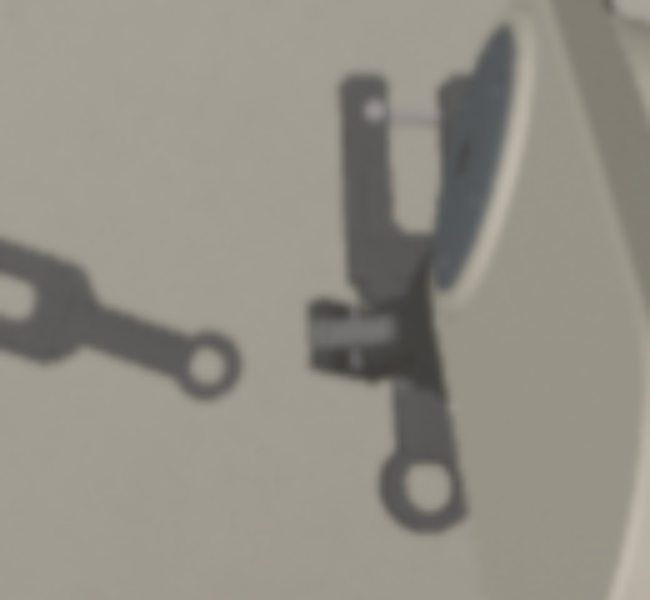

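```bash
python3 -m creep '[{"x":0,"y":0,"z":0,"rx":0,"ry":0,"rz":0,"hand":15},{"x":0,"y":0,"z":0,"rx":0,"ry":0,"rz":0,"hand":15}]' 60; python3 -c "
from h import *
print({k:v for k,v in sense().items() if k in('contact_force','opening','grasp_force','joint_efforts','wrist_torque','qpos')})
a=cv2.imread('pics/side1.png')[220:350,200:340];cv2.imwrite('pics/c4.png',cv2.resize(a,None,fx=4.6,fy=4.6,interpolation=cv2.INTER_CUBIC))"
```

```text
clock: 3.82
eef_pos: [423.2, -109.8, 3.5]
tcp_rot: [-3.142, 0.0, -0.02]
contact_force: [-0.8, 0.4, -0.2]
opening: 0.174
grasp_force: 0.0
{'qpos': array([-2.57389876e-01,  3.71449309e-01,  2.16971619e+00,  4.55998950e-05,
        6.00491479e-01,  1.33350146e+00]), 'joint_efforts': array([ 6.15399986e-04, -4.60409510e+01, -1.84537500e+01,  3.36685355e-05,
        1.25070961e-03, -2.65825616e-05]), 'contact_force': array([-0.75686397,  0.38114695, -0.15800062]), 'wrist_torque': array([-0.03791556, -0.03358009, -0.0512954 ]), 'grasp_force': 0.0, 'opening': 0.1736013015521221}
```

View pics/c4.png

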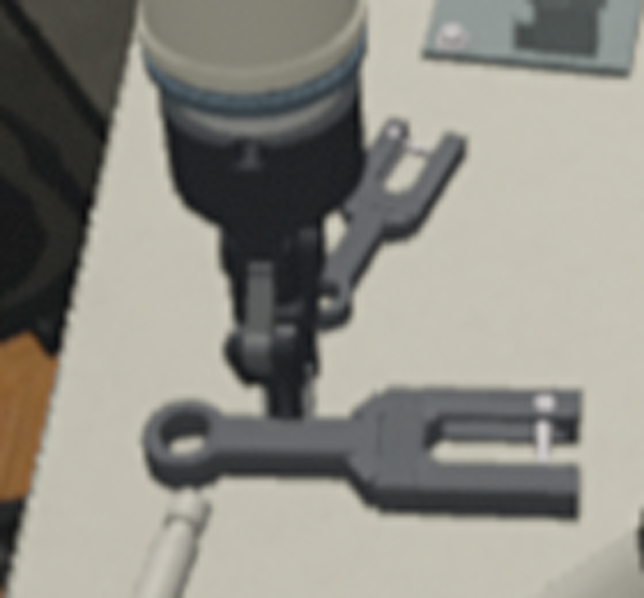

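The crop shows the finger bottom ending at about (292,412), on the shank's far top edge, so nothing is gripped. I'll raise the hand and look at the open and shut fingers against the bench.

```bash
python3 -m creep '[{"x":0,"y":0,"z":-15,"rx":0,"ry":0,"rz":0,"hand":15},{"x":0,"y":0,"z":-30,"rx":0,"ry":0,"rz":0,"hand":15},{"x":0,"y":0,"z":-15,"rx":0,"ry":0,"rz":0,"hand":15},{"x":0,"y":0,"z":0,"rx":0,"ry":0,"rz":0,"hand":15}]' 60; python3 -c "
from h import *
cv2.imwrite('pics/s2.png',grab_frame('side')[:,:,::-1]);cv2.imwrite('pics/t2.png',grab_frame('top')[:,:,::-1])
"
python3 -m creep '[{"x":0,"y":0,"z":0,"rx":0,"ry":0,"rz":0,"hand":60},{"x":0,"y":0,"z":0,"rx":0,"ry":0,"rz":0,"hand":60},{"x":0,"y":0,"z":0,"rx":0,"ry":0,"rz":0,"hand":60},{"x":0,"y":0,"z":0,"rx":0,"ry":0,"rz":0,"hand":60},{"x":0,"y":0,"z":0,"rx":0,"ry":0,"rz":0,"hand":60},{"x":0,"y":0,"z":0,"rx":0,"ry":0,"rz":0,"hand":60}]' 60; python3 -c "
from h import *
cv2.imwrite('pics/s3.png',grab_frame('side')[:,:,::-1]);cv2.imwrite('pics/t3.png',grab_frame('top')[:,:,::-1])
f=lambda n,y,x:cv2.resize(cv2.imread('pics/'+n)[y:y+100,x:x+133],(400,300),interpolation=cv2.INTER_CUBIC)
cv2.imwrite('pics/c5.png',np.vstack([np.hstack([f('s2.png',240,200),f('s3.png',240,200)]),np.hstack([f('t2.png',220,350),f('t3.png',220,350)])]))
for z in(63.5,20):
  for dy in(-30,0,30):
    s=proj('side',[423,-110+dy,z]);t=proj('top',[423,-110+dy,z]);print(z,dy,[(s[0]-200)*3,(s[1]-240)*3,(t[0]-350)*3,(t[1]-220)*3+300])
"
```

```text
clock: 4.32
eef_pos: [424.4, -110.2, 65.2]
tcp_rot: [3.141, -0.003, -0.02]
contact_force: [-0.7, -1.1, -0.4]
opening: 0.174
grasp_force: 0.0
clock: 5.18
eef_pos: [423.2, -109.8, 63.5]
tcp_rot: [-3.142, 0.0, -0.02]
contact_force: [0.0, 0.8, 0.5]
opening: 0.7
grasp_force: 0.0
63.5 -30 [np.float64(182.44666280137392), np.float64(209.3033101742713), np.float64(284.21718249090713), np.float64(464.32286329232164)]
63.5 0 [np.float64(186.8170303014142), np.float64(172.9246444460229), np.float64(237.89061265842452), np.float64(465.6538298243417)]
63.5 30 [np.float64(190.9676477946291), np.float64(138.35382426458187), np.float64(191.37535904708716), np.float64(466.97016235823105)]
20 -30 [np.float64(187.51753205463183), np.float64(254.7255463721491), np.float64(267.89060773533896), np.float64(471.5147914656781)]
20 0 [np.float64(191.63124873959748), np.float64(218.34751672452785), np.float64(223.5993619330672), np.float64(472.790606430935)]
20 30 [np.float64(195.54401753064474), np.float64(183.72539201244211), np.float64(179.14248089585357), np.float64(474.05191018909443)]
```

View pics/c5.png

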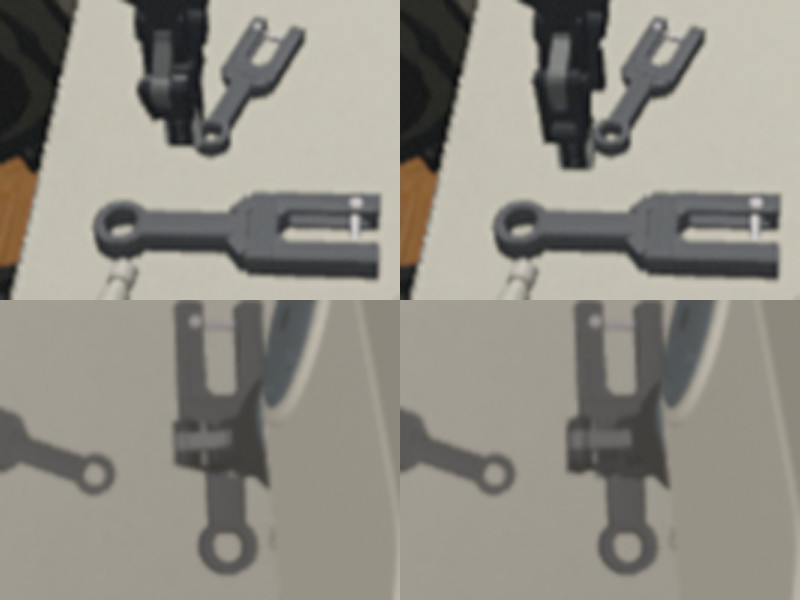

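The raised view puts the shut tip at panel (182,145) and the open tip at (175,167). The reported TCP should project near (187,190), so the tips sit about 40 mm above the reported TCP, which fits the missed grip. I'll feel my way down gently.

```bash
python3 -m creep '[{"x":0,"y":1.5,"z":20,"rx":0,"ry":0,"rz":0,"hand":60},{"x":0,"y":0,"z":25,"rx":0,"ry":0,"rz":0,"hand":60},{"x":0,"y":0,"z":10,"rx":0,"ry":0,"rz":0,"hand":60},{"x":0,"y":0,"z":5,"rx":0,"ry":0,"rz":0,"hand":60},{"x":0,"y":0,"z":3,"rx":0,"ry":0,"rz":0,"hand":60},{"x":0,"y":0,"z":0,"rx":0,"ry":0,"rz":0,"hand":60}]' 60; python3 -c "
from h import *
s=grab_frame('side')[:,:,::-1];cv2.imwrite('pics/s4.png',s);cv2.imwrite('pics/t4.png',grab_frame('top')[:,:,::-1])
a=cv2.imread('pics/s4.png')[230:350,200:340]
cv2.imwrite('pics/c6.png',np.hstack([cv2.resize(a,(560,480),interpolation=cv2.INTER_CUBIC)]))
for z in(0,20,40):
  for dy in(-30,0,30):
    s=proj('side',[423,-111+dy,z]);print(z,dy,[(s[0]-200)*4,(s[1]-230)*4])
"
```

```text
clock: 6.02
eef_pos: [423.4, -111.4, 0.8]
tcp_rot: [3.142, -0.0, -0.02]
contact_force: [0.8, -0.5, 0.7]
opening: 0.701
grasp_force: 0.0
0 -30 [np.float64(252.80539867650873), np.float64(407.8692363347052)]
0 0 [np.float64(258.15234844566066), np.float64(359.315001653654)]
0 30 [np.float64(263.2412654431864), np.float64(313.0758561249588)]
20 -30 [np.float64(249.8356847085281), np.float64(381.2933011008645)]
20 0 [np.float64(255.3299299968328), np.float64(332.7081233815695)]
20 30 [np.float64(260.55556187837806), np.float64(286.47005118997185)]
40 -30 [np.float64(246.77669028662604), np.float64(353.93240704047525)]
40 0 [np.float64(252.424656974051), np.float64(305.3341645925659)]
40 30 [np.float64(257.79282666250924), np.float64(259.1150660918761)]
```

View pics/c6.png

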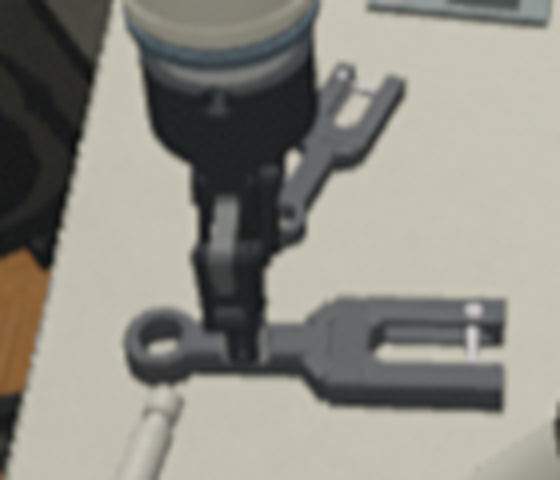

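The near finger's bottom is at (243,362), which overlaps the shank and is about 30 mm above the bench. The tips are still above the hook, so I'll feel for the bench in small steps.

```bash
Q='rx":0'; python3 -m creep '[{"x":0,"y":0,"z":3,"rx":0,"ry":0,"rz":0,"hand":60},{"x":0,"y":0,"z":3,"rx":0,"ry":0,"rz":0,"hand":60},{"x":0,"y":0,"z":3,"rx":0,"ry":0,"rz":0,"hand":60},{"x":0,"y":0,"z":3,"rx":0,"ry":0,"rz":0,"hand":60},{"x":0,"y":0,"z":0,"rx":0,"ry":0,"rz":0,"hand":60}]' 60
```

```text
clock: 6.75
eef_pos: [422.9, -111.3, -11.8]
tcp_rot: [-3.141, 0.001, -0.02]
contact_force: [-0.7, 0.0, 1.0]
opening: 0.703
grasp_force: 0.0
```

```bash
python3 -c "
from h import *
cv2.imwrite('pics/s5.png',grab_frame('side')[:,:,::-1])
for n in('s3','s4','s5'):
  g=cv2.cvtColor(cv2.imread(f'pics/{n}.png'),6);
  print(n,[int(g[r,261]) for r in range(285,345,2)])
"
```

```text
s3 [34, 49, 61, 54, 43, 52, 172, 193, 192, 192, 191, 193, 182, 113, 105, 107, 97, 60, 53, 81, 182, 192, 191, 191, 189, 190, 190, 191, 192, 191]
s4 [32, 30, 33, 59, 56, 42, 34, 34, 34, 36, 34, 40, 44, 37, 33, 38, 42, 44, 50, 80, 182, 192, 191, 190, 189, 189, 190, 191, 191, 191]
s5 [37, 34, 33, 32, 28, 54, 63, 49, 35, 33, 34, 34, 34, 39, 52, 39, 34, 39, 43, 52, 171, 192, 191, 190, 189, 189, 190, 190, 191, 191]
```

```bash
python3 -m creep '[{"x":0,"y":0,"z":3,"rx":0,"ry":0,"rz":0,"hand":60},{"x":0,"y":0,"z":3,"rx":0,"ry":0,"rz":0,"hand":60},{"x":0,"y":0,"z":2,"rx":0,"ry":0,"rz":0,"hand":60},{"x":0,"y":0,"z":0,"rx":0,"ry":0,"rz":0,"hand":60}]' 60; python3 -m creep '[{"x":0,"y":0,"z":2,"rx":0,"ry":0,"rz":0,"hand":60},{"x":0,"y":0,"z":0,"rx":0,"ry":0,"rz":0,"hand":60}]' 60;  python3 -c "
from h import *
cv2.imwrite('pics/s5.png',grab_frame('side')[:,:,::-1])
for n in('s0','s5'):
  g=cv2.cvtColor(cv2.imread(f'pics/{n.replace(\"s0\",\"side0\")}.png'),6);
  for c in (258,261,264): print(n,[int(g[r,c]) for r in range(305,345)])
"
```

```text
clock: 7.3
eef_pos: [423.0, -111.3, -19.7]
tcp_rot: [-3.141, 0.0, -0.02]
contact_force: [0.3, 0.4, -0.1]
opening: 0.7
grasp_force: 0.0
clock: 7.55
eef_pos: [423.1, -111.4, -21.6]
tcp_rot: [-3.142, 0.0, -0.02]
contact_force: [-0.0, 1.2, -0.2]
opening: 0.704
grasp_force: 0.0
s0 [186, 186, 186, 186, 175, 141, 107, 99, 99, 100, 103, 102, 92, 72, 57, 52, 51, 45, 92, 161, 185, 187, 185, 185, 186, 185, 185, 185, 184, 183, 184, 183, 183, 184, 186, 186, 186, 185, 185, 185]
s0 [184, 185, 187, 187, 176, 142, 107, 98, 100, 101, 102, 102, 93, 73, 57, 53, 49, 46, 76, 139, 176, 186, 186, 186, 185, 185, 184, 183, 183, 183, 184, 184, 184, 185, 184, 185, 185, 186, 186, 186]
s0 [186, 187, 187, 186, 175, 142, 107, 100, 100, 100, 102, 101, 94, 74, 59, 51, 50, 47, 77, 139, 176, 186, 185, 185, 184, 185, 185, 185, 185, 184, 184, 184, 185, 185, 185, 185, 186, 186, 185, 185]
s5 [60, 56, 57, 60, 60, 62, 59, 47, 35, 37, 51, 60, 56, 50, 42, 35, 32, 34, 38, 40, 42, 48, 104, 168, 191, 192, 191, 190, 189, 189, 189, 188, 188, 189, 191, 191, 191, 191, 190, 190]
s5 [36, 34, 35, 34, 34, 35, 34, 34, 33, 36, 44, 53, 54, 49, 41, 37, 34, 37, 39, 42, 45, 48, 95, 166, 191, 192, 190, 189, 189, 189, 189, 189, 190, 190, 190, 191, 191, 191, 191, 191]
s5 [31, 30, 29, 28, 30, 30, 32, 30, 32, 30, 30, 32, 33, 34, 33, 34, 40, 46, 44, 44, 41, 37, 91, 165, 190, 192, 191, 191, 190, 190, 190, 190, 190, 191, 191, 190, 191, 191, 191, 190]
```

```bash
python3 -m creep '[{"x":0,"y":0,"z":2,"rx":0,"ry":0,"rz":0,"hand":60},{"x":0,"y":0,"z":2,"rx":0,"ry":0,"rz":0,"hand":60},{"x":0,"y":0,"z":2,"rx":0,"ry":0,"rz":0,"hand":60},{"x":0,"y":0,"z":0,"rx":0,"ry":0,"rz":0,"hand":60}]' 60; python3 -m creep '[{"x":0,"y":0,"z":0,"rx":0,"ry":0,"rz":0,"hand":15},{"x":0,"y":0,"z":0,"rx":0,"ry":0,"rz":0,"hand":15},{"x":0,"y":0,"z":0,"rx":0,"ry":0,"rz":0,"hand":15},{"x":0,"y":0,"z":0,"rx":0,"ry":0,"rz":0,"hand":15},{"x":0,"y":0,"z":0,"rx":0,"ry":0,"rz":0,"hand":15},{"x":0,"y":0,"z":0,"rx":0,"ry":0,"rz":0,"hand":15}]' 20;  python3 -c "
from h import *
cv2.imwrite('pics/s6.png',grab_frame('side')[:,:,::-1])
g=cv2.cvtColor(cv2.imread('pics/s6.png'),6)
for c in (258,261,264): print([int(g[r,c]) for r in range(305,345)])
"
```

```text
clock: 8.1
eef_pos: [423.0, -111.3, -27.7]
tcp_rot: [-3.142, 0.0, -0.02]
contact_force: [-0.7, -0.5, 0.8]
opening: 0.705
grasp_force: 0.0
clock: 8.85
eef_pos: [423.3, -111.4, -27.3]
tcp_rot: [3.141, -0.0, -0.02]
contact_force: [-1.8, -0.5, 5.5]
opening: 0.271
grasp_force: 20.8
[126, 124, 100, 87, 74, 65, 61, 57, 51, 38, 34, 38, 55, 79, 93, 100, 99, 100, 134, 175, 191, 191, 190, 191, 191, 190, 191, 190, 189, 189, 189, 188, 188, 190, 191, 191, 191, 191, 190, 190]
[80, 65, 51, 46, 39, 33, 35, 35, 35, 35, 35, 35, 36, 34, 37, 36, 35, 34, 90, 166, 191, 192, 191, 190, 190, 190, 189, 189, 189, 188, 189, 189, 189, 190, 189, 190, 191, 191, 190, 191]
[69, 54, 51, 46, 37, 31, 30, 30, 32, 30, 33, 33, 31, 33, 33, 31, 33, 33, 87, 163, 190, 192, 190, 190, 190, 189, 191, 190, 190, 189, 189, 189, 190, 190, 191, 191, 190, 191, 191, 190]
```

```bash
python3 -m creep '[{"x":0,"y":0,"z":0,"rx":0,"ry":0,"rz":0,"hand":35},{"x":0,"y":0,"z":-2,"rx":0,"ry":0,"rz":0,"hand":35},{"x":0,"y":0,"z":-3,"rx":0,"ry":0,"rz":0,"hand":35},{"x":0,"y":0,"z":0,"rx":0,"ry":0,"rz":0,"hand":15},{"x":0,"y":0,"z":0,"rx":0,"ry":0,"rz":0,"hand":15},{"x":0,"y":0,"z":0,"rx":0,"ry":0,"rz":0,"hand":15},{"x":0,"y":0,"z":0,"rx":0,"ry":0,"rz":0,"hand":15},{"x":0,"y":0,"z":0,"rx":0,"ry":0,"rz":0,"hand":15}]' 80; python3 -m creep '[{"x":0,"y":0,"z":-10,"rx":0,"ry":0,"rz":0,"hand":15},{"x":0,"y":0,"z":-20,"rx":0,"ry":0,"rz":0,"hand":15},{"x":0,"y":0,"z":-20,"rx":0,"ry":0,"rz":0,"hand":15},{"x":0,"y":0,"z":-10,"rx":0,"ry":0,"rz":0,"hand":15},{"x":0,"y":0,"z":0,"rx":0,"ry":0,"rz":0,"hand":15}]' 80
```

```text
clock: 9.9
eef_pos: [423.4, -111.5, -21.8]
tcp_rot: [3.141, -0.001, -0.02]
contact_force: [-2.2, 0.4, 13.2]
opening: 0.246
grasp_force: 77.9
clock: 10.52
eef_pos: [423.4, -111.4, 37.9]
tcp_rot: [3.141, -0.001, -0.02]
contact_force: [0.0, -0.3, -4.1]
opening: 0.248
grasp_force: 79.2
```

```bash
python3 -m creep '[{"x":-4,"y":-22,"z":0,"rx":0,"ry":0,"rz":0,"hand":15},{"x":-7,"y":-44,"z":0,"rx":0,"ry":0,"rz":0,"hand":15},{"x":-8,"y":-44,"z":0,"rx":0,"ry":0,"rz":0,"hand":15},{"x":-8,"y":-44,"z":0,"rx":0,"ry":0,"rz":0,"hand":15},{"x":-8,"y":-44,"z":0,"rx":0,"ry":0,"rz":0,"hand":15},{"x":-8,"y":-44,"z":0,"rx":0,"ry":0,"rz":0,"hand":15},{"x":-8,"y":-44,"z":0,"rx":0,"ry":0,"rz":0,"hand":15},{"x":-7,"y":-44,"z":0,"rx":0,"ry":0,"rz":0.06,"hand":15},{"x":-2,"y":-22,"z":0,"rx":0,"ry":0,"rz":0.058,"hand":15},{"x":0,"y":0,"z":0,"rx":0,"ry":0,"rz":0,"hand":15},{"x":0,"y":0,"z":0,"rx":0,"ry":0,"rz":0,"hand":15}]' 80
python3 - <<'E'
from h import *
go([370.7,241.5,20],-.138)
for n in("side","top"): cv2.imwrite(f"pics/{n}7.png",grab_frame(n)[:,:,::-1])
f=lambda n,y,x,w,h,k:cv2.resize(cv2.imread('pics/'+n)[y:y+h,x:x+w],None,fx=k,fy=k,interpolation=cv2.INTER_CUBIC)
o=np.zeros((600,800,3),np.uint8)
o[:600,:400]=f("top7.png",185,215,100,150,4);o[:480,400:800]=f("side7.png",150,265,100,120,4)
cv2.imwrite("pics/c7.png",o)
E
```

```text
clock: 11.9
eef_pos: [370.8, 240.9, 36.8]
tcp_rot: [3.14, 0.001, -0.137]
contact_force: [0.7, -0.3, -4.4]
opening: 0.246
grasp_force: 79.4
pos [370.8 240.9  36.8] rot [ 3.14e+00  1.00e-03 -1.37e-01] F [ 0.7 -0.3 -4.4] open 0.246 t 11.9
shift [-0.2 -0.6 16.8] turn [0.001 0.001 0.001] shift after turn [-0.2 -0.5 16.8]
```

View pics/c7.png

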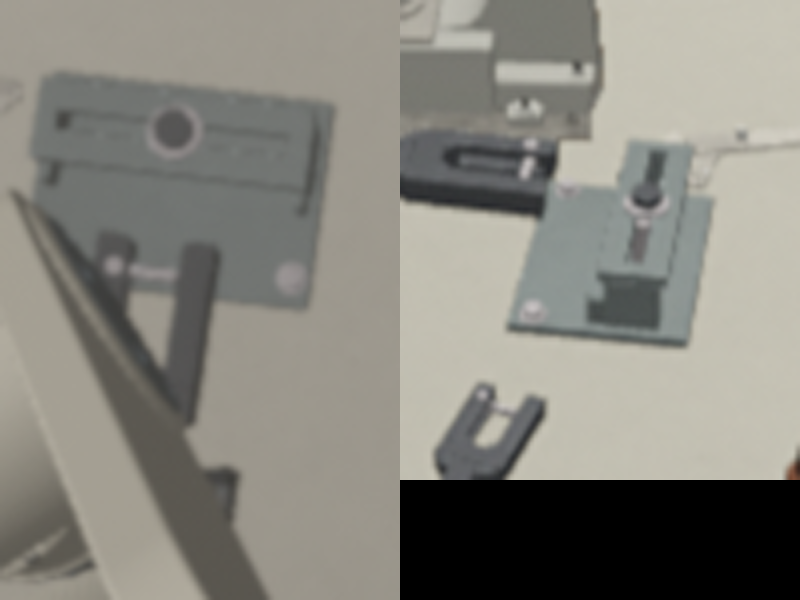

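The hook is held level in front of the bracket. Its jaw ends are at top-panel (97..218, 239), and the pin head is at (174,131).

Run:
```python
from h import *
A=lambda x,y,z:onz("top",x/4+215-.4,y/4+185-.4,z)[:2]
m=A(157.5,239,79);p=A(174,131,61)
l,r=A(97,236,79),A(218,246,79);print("width",np.linalg.norm(l-r),"mid",(l+r)/2,"yaw",np.arctan2(*(l-r)[::-1])-np.pi/2)
l2,r2=A(122,420,79),A(186,425,79)
print("right jaw dir",A(217,255,79)-A(193,415,79),np.arctan2(*(A(217,255,79)-A(193,415,79))[::-1]))
s=sense();a=np.array([np.cos(-.138),np.sin(-.138)]);n=np.array([-a[1],a[0]])
print("mouth",m,"pin",p,"ahead",(p-m)@a,"left",(p-m)@n, "mouth rel tool",(m-s["eef_pos"][:2])@a,(m-s["eef_pos"][:2])@n)
```

```text
width 57.926372354248024 mid [487.91661708 223.575844  ] yaw -0.10823108249774127
right jaw dir [ 75.48981379 -11.58785637] -0.1523133599858311
mouth [488.8789597  223.53855982] pin [545.65999639 218.16443608] ahead 56.980502538202664 left 2.4879034641155604 mouth rel tool 118.93008648878211 -0.8629382288477982
```

```bash
python3 -m creep '[{"x":0,"y":-1.2,"z":8,"rx":0,"ry":0,"rz":0,"hand":15},{"x":0,"y":0,"z":15,"rx":0,"ry":0,"rz":0,"hand":15},{"x":0,"y":0,"z":13,"rx":0,"ry":0,"rz":0,"hand":15},{"x":0,"y":0,"z":7,"rx":0,"ry":0,"rz":0,"hand":15},{"x":0,"y":0,"z":3,"rx":0,"ry":0,"rz":0,"hand":15},{"x":0,"y":0,"z":2,"rx":0,"ry":0,"rz":0,"hand":15},{"x":0,"y":0,"z":0,"rx":0,"ry":0,"rz":0,"hand":15}]' 80;python3 -m creep '[{"x":4,"y":0,"z":0,"rx":0,"ry":0,"rz":0,"hand":15},{"x":8,"y":0,"z":0,"rx":0,"ry":0,"rz":0,"hand":15},{"x":8,"y":0,"z":0,"rx":0,"ry":0,"rz":0,"hand":15},{"x":8,"y":0,"z":0,"rx":0,"ry":0,"rz":0,"hand":15},{"x":6,"y":0,"z":0,"rx":0,"ry":0,"rz":0,"hand":15},{"x":4,"y":0,"z":0,"rx":0,"ry":0,"rz":0,"hand":15},{"x":2,"y":0,"z":0,"rx":0,"ry":0,"rz":0,"hand":15},{"x":0,"y":0,"z":0,"rx":0,"ry":0,"rz":0,"hand":15}]' 80
```

```text
clock: 12.88
eef_pos: [371.9, 243.1, -10.4]
tcp_rot: [-3.141, -0.0, -0.138]
contact_force: [-0.4, -0.4, -4.6]
opening: 0.249
grasp_force: 79.4
clock: 13.88
eef_pos: [411.4, 237.5, -10.6]
tcp_rot: [3.142, 0.0, -0.138]
contact_force: [-0.1, 0.2, -4.4]
opening: 0.242
grasp_force: 79.4
```

```bash
python3 -m creep '[{"x":2,"y":0,"z":0,"rx":0,"ry":0,"rz":0,"hand":15},{"x":2,"y":0,"z":0,"rx":0,"ry":0,"rz":0,"hand":15},{"x":2,"y":0,"z":0,"rx":0,"ry":0,"rz":0,"hand":15},{"x":2,"y":0,"z":0,"rx":0,"ry":0,"rz":0,"hand":15},{"x":2,"y":0,"z":0,"rx":0,"ry":0,"rz":0,"hand":15},{"x":2,"y":0,"z":0,"rx":0,"ry":0,"rz":0,"hand":15},{"x":1,"y":0,"z":0,"rx":0,"ry":0,"rz":0,"hand":15}]' 80;python3 -m creep '[{"x":1,"y":0,"z":0,"rx":0,"ry":0,"rz":0,"hand":15},{"x":1,"y":0,"z":0,"rx":0,"ry":0,"rz":0,"hand":15},{"x":1,"y":0,"z":0,"rx":0,"ry":0,"rz":0,"hand":15},{"x":0,"y":0,"z":0,"rx":0,"ry":0,"rz":0,"hand":15}]' 80
```

```text
clock: 14.75
eef_pos: [424.4, 235.7, -10.5]
tcp_rot: [-3.142, -0.0, -0.138]
contact_force: [-0.5, 0.3, -4.9]
opening: 0.244
grasp_force: 79.4
clock: 15.25
eef_pos: [427.3, 235.3, -10.5]
tcp_rot: [-3.142, -0.0, -0.138]
contact_force: [0.1, 0.3, -4.5]
opening: 0.239
grasp_force: 79.4
```

```bash
python3 -m creep '[{"x":2,"y":0,"z":0,"rx":0,"ry":0,"rz":0,"hand":15},{"x":2,"y":0,"z":0,"rx":0,"ry":0,"rz":0,"hand":15},{"x":2,"y":0,"z":0,"rx":0,"ry":0,"rz":0,"hand":15},{"x":2,"y":0,"z":0,"rx":0,"ry":0,"rz":0,"hand":15},{"x":2,"y":0,"z":0,"rx":0,"ry":0,"rz":0,"hand":15}]' 80;python3 -m creep '[{"x":2,"y":0,"z":0,"rx":0,"ry":0,"rz":0,"hand":15},{"x":2,"y":0,"z":0,"rx":0,"ry":0,"rz":0,"hand":15},{"x":2,"y":0,"z":0,"rx":0,"ry":0,"rz":0,"hand":15}]' 80;python3 -m creep '[{"x":2,"y":0,"z":0,"rx":0,"ry":0,"rz":0,"hand":15},{"x":2,"y":0,"z":0,"rx":0,"ry":0,"rz":0,"hand":15},{"x":2,"y":0,"z":0,"rx":0,"ry":0,"rz":0,"hand":15},{"x":2,"y":0,"z":0,"rx":0,"ry":0,"rz":0,"hand":15}]' 80
```

```text
clock: 15.88
eef_pos: [436.7, 233.8, -10.7]
tcp_rot: [3.141, 0.001, -0.138]
contact_force: [-3.0, 0.9, -4.3]
opening: 0.246
grasp_force: 79.4
clock: 16.25
eef_pos: [442.2, 232.7, -10.8]
tcp_rot: [3.141, 0.002, -0.138]
contact_force: [-5.5, 0.2, -4.1]
opening: 0.238
grasp_force: 79.5
clock: 16.75
eef_pos: [450.2, 231.9, -10.8]
tcp_rot: [3.141, 0.001, -0.138]
contact_force: [-6.7, 2.9, -3.8]
opening: 0.24
grasp_force: 79.5
```

The latch is folding at 3–7 N, as the task description predicts. Continuing toward home.

```bash
python3 -m creep '[{"x":2,"y":0,"z":0,"rx":0,"ry":0,"rz":0,"hand":15},{"x":2,"y":0,"z":0,"rx":0,"ry":0,"rz":0,"hand":15},{"x":2,"y":0,"z":0,"rx":0,"ry":0,"rz":0,"hand":15},{"x":2,"y":0,"z":0,"rx":0,"ry":0,"rz":0,"hand":15},{"x":2,"y":0,"z":0,"rx":0,"ry":0,"rz":0,"hand":15}]' 80;python3 -m creep '[{"x":2,"y":0,"z":0,"rx":0,"ry":0,"rz":0,"hand":15},{"x":2,"y":0,"z":0,"rx":0,"ry":0,"rz":0,"hand":15},{"x":2,"y":0,"z":0,"rx":0,"ry":0,"rz":0,"hand":15},{"x":2,"y":0,"z":0,"rx":0,"ry":0,"rz":0,"hand":15},{"x":2,"y":0,"z":0,"rx":0,"ry":0,"rz":0,"hand":15},{"x":0,"y":0,"z":0,"rx":0,"ry":0,"rz":0,"hand":15}]' 80
```

```text
clock: 17.38
eef_pos: [461.0, 230.9, -10.6]
tcp_rot: [-3.141, 0.0, -0.138]
contact_force: [-3.6, 2.6, -4.3]
opening: 0.246
grasp_force: 79.4
clock: 18.12
eef_pos: [471.9, 229.6, -10.3]
tcp_rot: [-3.141, -0.002, -0.138]
contact_force: [0.4, 4.1, -4.3]
opening: 0.244
grasp_force: 79.4
```

```bash
python3 -m creep '[{"x":2,"y":-0.5,"z":0,"rx":0,"ry":0,"rz":0,"hand":15},{"x":2,"y":-0.5,"z":0,"rx":0,"ry":0,"rz":0,"hand":15},{"x":1,"y":0,"z":0,"rx":0,"ry":0,"rz":0,"hand":15},{"x":1,"y":0,"z":0,"rx":0,"ry":0,"rz":0,"hand":15},{"x":1,"y":0,"z":0,"rx":0,"ry":0,"rz":0,"hand":15}]' 80;python3 -m creep '[{"x":1,"y":0,"z":0,"rx":0,"ry":0,"rz":0,"hand":15},{"x":1,"y":0,"z":0,"rx":0,"ry":0,"rz":0,"hand":15}]' 80;python3 -m creep '[{"x":1,"y":0,"z":0,"rx":0,"ry":0,"rz":0,"hand":15},{"x":1,"y":0,"z":0,"rx":0,"ry":0,"rz":0,"hand":15}]' 80
```

```text
clock: 18.75
eef_pos: [477.4, 228.8, -10.7]
tcp_rot: [3.141, 0.001, -0.139]
contact_force: [0.7, -0.4, -5.1]
opening: 0.246
grasp_force: 79.4
clock: 19.0
eef_pos: [479.8, 228.9, -10.6]
tcp_rot: [3.141, 0.0, -0.138]
contact_force: [0.7, 0.0, -4.4]
opening: 0.244
grasp_force: 79.4
clock: 19.25
eef_pos: [481.9, 228.7, -10.5]
tcp_rot: [-3.142, 0.0, -0.138]
contact_force: [-0.3, 0.3, -4.8]
opening: 0.243
grasp_force: 79.4
```

```bash
for i in 1; do python3 -m creep '[{"x":1,"y":0,"z":0,"rx":0,"ry":0,"rz":0,"hand":15},{"x":1,"y":0,"z":0,"rx":0,"ry":0,"rz":0,"hand":15}]' 80;python3 -m creep '[{"x":0.5,"y":0,"z":0,"rx":0,"ry":0,"rz":0,"hand":15},{"x":0.5,"y":0,"z":0,"rx":0,"ry":0,"rz":0,"hand":15}]' 80;python3 -m creep '[{"x":0.5,"y":0,"z":0,"rx":0,"ry":0,"rz":0,"hand":15},{"x":0.5,"y":0,"z":0,"rx":0,"ry":0,"rz":0,"hand":15}]' 80; done
```

```text
clock: 19.5
eef_pos: [483.9, 228.4, -10.5]
tcp_rot: [-3.142, -0.0, -0.138]
contact_force: [-0.2, 0.4, -4.3]
opening: 0.243
grasp_force: 79.4
clock: 19.75
eef_pos: [484.8, 228.3, -10.5]
tcp_rot: [3.142, 0.0, -0.138]
contact_force: [-1.4, 0.7, -4.8]
opening: 0.246
grasp_force: 79.4
clock: 20.0
eef_pos: [484.9, 228.1, -10.7]
tcp_rot: [3.141, 0.002, -0.138]
contact_force: [-4.5, 2.9, -2.7]
opening: 0.244
grasp_force: 79.5
```

Throat contact is at x ≈ 484.8, as predicted. I'll nudge slightly further and then pull back through the play.

```bash
python3 -m creep '[{"x":0.5,"y":0,"z":0,"rx":0,"ry":0,"rz":0,"hand":15},{"x":0.3,"y":0,"z":0,"rx":0,"ry":0,"rz":0,"hand":15},{"x":0,"y":0,"z":0,"rx":0,"ry":0,"rz":0,"hand":15}]' 80; python3 -m creep '[{"x":-2,"y":0,"z":0,"rx":0,"ry":0,"rz":0,"hand":15},{"x":-3,"y":0,"z":0,"rx":0,"ry":0,"rz":0,"hand":15},{"x":-3,"y":0,"z":0,"rx":0,"ry":0,"rz":0,"hand":15},{"x":-3,"y":0,"z":0,"rx":0,"ry":0,"rz":0,"hand":15},{"x":-3,"y":0,"z":0,"rx":0,"ry":0,"rz":0,"hand":15},{"x":-3,"y":0,"z":0,"rx":0,"ry":0,"rz":0,"hand":15},{"x":-3,"y":0,"z":0,"rx":0,"ry":0,"rz":0,"hand":15},{"x":-3,"y":0,"z":0,"rx":0,"ry":0,"rz":0,"hand":15},{"x":-2,"y":0,"z":0,"rx":0,"ry":0,"rz":0,"hand":15},{"x":-2,"y":0,"z":0,"rx":0,"ry":0,"rz":0,"hand":15}]' 80;python3 -m creep '[{"x":-1,"y":0,"z":0,"rx":0,"ry":0,"rz":0,"hand":15},{"x":-1,"y":0,"z":0,"rx":0,"ry":0,"rz":0,"hand":15}]' 80
```

```text
clock: 20.38
eef_pos: [484.8, 228.0, -10.9]
tcp_rot: [3.141, 0.003, -0.138]
contact_force: [-7.0, 3.9, -2.4]
opening: 0.243
grasp_force: 79.6
clock: 21.62
eef_pos: [459.8, 231.8, -10.5]
tcp_rot: [-3.142, -0.0, -0.138]
contact_force: [0.8, -0.1, -4.8]
opening: 0.243
grasp_force: 79.4
clock: 21.88
eef_pos: [457.9, 232.1, -10.5]
tcp_rot: [-3.142, -0.0, -0.138]
contact_force: [-0.4, -0.2, -4.9]
opening: 0.246
grasp_force: 79.4
```

```bash
python3 -m creep '[{"x":-1,"y":0,"z":0,"rx":0,"ry":0,"rz":0,"hand":15},{"x":-1,"y":0,"z":0,"rx":0,"ry":0,"rz":0,"hand":15}]' 80; python3 -m creep '[{"x":-1,"y":0,"z":0,"rx":0,"ry":0,"rz":0,"hand":15},{"x":-0.5,"y":0,"z":0,"rx":0,"ry":0,"rz":0,"hand":15}]' 80;python3 -m creep '[{"x":-0.5,"y":0,"z":0,"rx":0,"ry":0,"rz":0,"hand":15},{"x":-0.5,"y":0,"z":0,"rx":0,"ry":0,"rz":0,"hand":15}]' 80
```

```text
clock: 22.12
eef_pos: [456.0, 232.4, -10.5]
tcp_rot: [-3.141, -0.0, -0.138]
contact_force: [2.8, -0.2, -5.4]
opening: 0.243
grasp_force: 79.4
clock: 22.38
eef_pos: [455.9, 232.9, -10.1]
tcp_rot: [-3.14, -0.003, -0.138]
contact_force: [6.7, -2.0, -5.5]
opening: 0.243
grasp_force: 79.3
clock: 22.62
eef_pos: [455.9, 233.2, -9.9]
tcp_rot: [-3.14, -0.004, -0.138]
contact_force: [9.2, -3.8, -6.1]
opening: 0.243
grasp_force: 79.3
```

```bash
python3 -m creep '[{"x":-1,"y":0,"z":0,"rx":0,"ry":0,"rz":0,"hand":15},{"x":-1,"y":0,"z":0,"rx":0,"ry":0,"rz":0,"hand":15},{"x":0,"y":0,"z":0,"rx":0,"ry":0,"rz":0,"hand":15}]' 110; python3 -m creep '[{"x":-1,"y":0,"z":0,"rx":0,"ry":0,"rz":0,"hand":15},{"x":-1,"y":0,"z":0,"rx":0,"ry":0,"rz":0,"hand":15},{"x":-1,"y":0,"z":0,"rx":0,"ry":0,"rz":0,"hand":15},{"x":0,"y":0,"z":0,"rx":0,"ry":0,"rz":0,"hand":15}]' 110
```

```text
clock: 23.0
eef_pos: [455.9, 233.8, -9.5]
tcp_rot: [-3.138, -0.007, -0.138]
contact_force: [14.4, -5.8, -7.9]
opening: 0.232
grasp_force: 108.6
clock: 23.5
eef_pos: [455.9, 234.7, -8.8]
tcp_rot: [-3.136, -0.012, -0.138]
contact_force: [22.8, -9.0, -9.5]
opening: 0.225
grasp_force: 108.6
```

```bash
python3 -m creep '[{"x":-1,"y":0,"z":0,"rx":0,"ry":0,"rz":0,"hand":15},{"x":-1,"y":0,"z":0,"rx":0,"ry":0,"rz":0,"hand":15},{"x":0,"y":0,"z":0,"rx":0,"ry":0,"rz":0,"hand":15},{"x":0,"y":0,"z":0,"rx":0,"ry":0,"rz":0,"hand":15},{"x":0,"y":0,"z":0,"rx":0,"ry":0,"rz":0,"hand":15}]' 110; python3 -m creep '[{"x":2,"y":0,"z":0,"rx":0,"ry":0,"rz":0,"hand":15},{"x":3,"y":0,"z":0,"rx":0,"ry":0,"rz":0,"hand":15},{"x":3,"y":0,"z":0,"rx":0,"ry":0,"rz":0,"hand":15},{"x":3,"y":0,"z":0,"rx":0,"ry":0,"rz":0,"hand":15},{"x":3,"y":0,"z":0,"rx":0,"ry":0,"rz":0,"hand":15},{"x":3,"y":0,"z":0,"rx":0,"ry":0,"rz":0,"hand":15},{"x":2,"y":0,"z":0,"rx":0,"ry":0,"rz":0,"hand":15},{"x":0,"y":0,"z":0,"rx":0,"ry":0,"rz":0,"hand":15}]' 80;  python3 -m creep '[{"x":0,"y":0,"z":1,"rx":0,"ry":0,"rz":0,"hand":15},{"x":0,"y":0,"z":0.5,"rx":0,"ry":0,"rz":0,"hand":15},{"x":0,"y":0,"z":0,"rx":0,"ry":0,"rz":0,"hand":15}]' 80
```

```text
clock: 24.12
eef_pos: [455.9, 235.3, -8.4]
tcp_rot: [-3.135, -0.015, -0.138]
contact_force: [29.0, -11.4, -10.9]
opening: 0.23
grasp_force: 108.8
clock: 25.12
eef_pos: [465.4, 231.0, -10.5]
tcp_rot: [-3.142, 0.0, -0.138]
contact_force: [0.2, -0.2, -5.4]
opening: 0.228
grasp_force: 109.1
clock: 25.5
eef_pos: [465.1, 231.0, -12.1]
tcp_rot: [3.142, 0.0, -0.138]
contact_force: [-0.8, 0.1, -4.2]
opening: 0.227
grasp_force: 109.2
```

```bash
python3 -m creep '[{"x":0,"y":0,"z":0.7,"rx":0,"ry":0,"rz":0,"hand":15},{"x":0,"y":0,"z":0.5,"rx":0,"ry":0,"rz":0,"hand":15},{"x":0,"y":0,"z":0,"rx":0,"ry":0,"rz":0,"hand":15}]' 80;python3 -m creep '[{"x":0,"y":0,"z":0.5,"rx":0,"ry":0,"rz":0,"hand":15},{"x":0,"y":0,"z":0.4,"rx":0,"ry":0,"rz":0,"hand":15},{"x":0,"y":0,"z":0,"rx":0,"ry":0,"rz":0,"hand":15}]' 80
```

```text
clock: 25.88
eef_pos: [465.3, 231.0, -13.2]
tcp_rot: [-3.142, 0.0, -0.138]
contact_force: [-0.5, 0.2, -2.9]
opening: 0.229
grasp_force: 109.3
clock: 26.25
eef_pos: [465.4, 231.1, -13.6]
tcp_rot: [-3.141, -0.0, -0.138]
contact_force: [-2.8, -1.1, 5.9]
opening: 0.229
grasp_force: 110.5
```

```bash
python3 -m creep '[{"x":0,"y":0,"z":-0.4,"rx":0,"ry":0,"rz":0,"hand":28},{"x":0,"y":0,"z":0,"rx":0,"ry":0,"rz":0,"hand":36},{"x":0,"y":0,"z":0,"rx":0,"ry":0,"rz":0,"hand":44},{"x":0,"y":0,"z":0,"rx":0,"ry":0,"rz":0,"hand":44},{"x":0,"y":0,"z":0,"rx":0,"ry":0,"rz":0,"hand":44}]' 80;python3 -m creep '[{"x":0,"y":0,"z":-4,"rx":0,"ry":0,"rz":0,"hand":44},{"x":0,"y":0,"z":-8,"rx":0,"ry":0,"rz":0,"hand":44},{"x":0,"y":0,"z":-15,"rx":0,"ry":0,"rz":0,"hand":44},{"x":0,"y":0,"z":-25,"rx":0,"ry":0,"rz":0,"hand":44},{"x":-10,"y":5,"z":-30,"rx":0,"ry":0,"rz":0,"hand":44},{"x":-25,"y":30,"z":-30,"rx":0,"ry":0,"rz":0,"hand":44},{"x":-20,"y":50,"z":-20,"rx":0,"ry":0,"rz":0,"hand":44},{"x":0,"y":55,"z":0,"rx":0,"ry":0,"rz":0,"hand":44},{"x":0,"y":55,"z":0,"rx":0,"ry":0,"rz":0,"hand":44},{"x":0,"y":50,"z":0,"rx":0,"ry":0,"rz":0,"hand":44},{"x":0,"y":50,"z":0,"rx":0,"ry":0,"rz":0,"hand":44},{"x":0,"y":30,"z":0,"rx":0,"ry":0,"rz":0,"hand":44},{"x":0,"y":0,"z":0,"rx":0,"ry":0,"rz":0,"hand":44}]' 80
python3 - <<'E'
from h import *
for n in("side","top"): cv2.imwrite(f"pics/{n}8.png",grab_frame(n)[:,:,::-1])
f=lambda n,y,x,w,h,k:cv2.resize(cv2.imread('pics/'+n)[y:y+h,x:x+w],None,fx=k,fy=k,interpolation=cv2.INTER_CUBIC)
o=np.zeros((600,800,3),np.uint8)
o[:600,:400]=f("top8.png",185,215,100,150,4);o[:480,400:800]=f("side8.png",160,260,100,120,4)
cv2.imwrite("pics/c8.png",o)
E
```

```text
clock: 26.88
eef_pos: [465.3, 231.0, -13.8]
tcp_rot: [3.142, 0.0, -0.138]
contact_force: [0.6, -0.1, 0.7]
opening: 0.514
grasp_force: 0.0
clock: 28.5
eef_pos: [366.0, -84.9, 119.2]
tcp_rot: [3.141, -0.001, -0.141]
contact_force: [-0.9, 0.7, 1.0]
opening: 0.514
grasp_force: 0.0
```

View pics/c8.png

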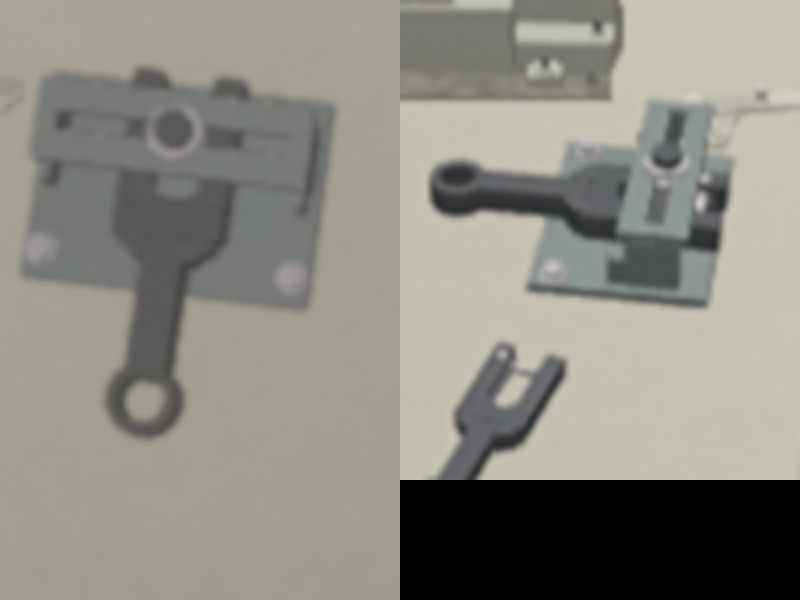

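The hook lies level on the plate. Its jaws show behind the bridge at (150,75) and (232,85), and in the side panel the latch bar is visible straight across behind the pin at about (703,195). The robot is clear, so I'm handing in.

```bash
python3 -c "
from rig import *
print(sign_off())"
```

```text
the job is handed in; nothing more can be done
None
```

The larger hook is latched on the bracket pin and lies level on its base plate; the latch held a pull of about 31 N, and I handed the job in with the arm clear at 28.5 s on the clock.

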